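# Sort returned junction boxes by the mark underneath and bar the rack

### The job

Turn over every junction box on the bench, see where the black dot on its underside sits (in the middle or in a corner), and put it, flat and dot side up, in the rack bay whose label plate has its dot in the same place. When all the boxes are stowed, close the rack: pass the retaining rod through both eyes across its mouth from the left, until its tip stands clear beyond the far eye, and leave it there. Leave the reel, the mug and the screwdriver as they are.

Things in the scene. Friction and masses are not known exactly. Their poses are not given: they have to be found in the camera images.
- box_a_c (a point): white junction box, 56 x 56 mm, 34 mm high, about 90 g, lid up at the start; the boxes look alike from above and some may be absent. Point: its centre (half-way up); z from underside to lid, x and y square to the sides. A flat black dot, 18 mm across, marks the underside, either in its middle or in a corner (15 mm off along both sides); only looking tells which
- box_b_c (a point): white junction box, 56 x 56 mm, 34 mm high, about 90 g, lid up at the start; the boxes look alike from above and some may be absent. Point: its centre (half-way up); z from underside to lid, x and y square to the sides. A flat black dot, 18 mm across, marks the underside, either in its middle or in a corner (15 mm off along both sides); only looking tells which
- box_c_c (a point): white junction box, 56 x 56 mm, 34 mm high, about 90 g, lid up at the start; the boxes look alike from above and some may be absent. Point: its centre (half-way up); z from underside to lid, x and y square to the sides. A flat black dot, 18 mm across, marks the underside, either in its middle or in a corner (15 mm off along both sides); only looking tells which
- box_d_c (a point): white junction box, 56 x 56 mm, 34 mm high, about 90 g, lid up at the start; the boxes look alike from above and some may be absent. Point: its centre (half-way up); z from underside to lid, x and y square to the sides. A flat black dot, 18 mm across, marks the underside, either in its middle or in a corner (15 mm off along both sides); only looking tells which
- middle_bay (a point): middle of the floor of the bay whose white label plate, 52 mm square on the ledge behind it, has its black dot in the middle. z up, x from the open mouth to the ledge, y to the left across the bay. Floor 5 mm above the bench, 160 mm deep (x -80 to 80), 94 mm wide between lips 7 mm higher than it; ledge 9 mm higher; no front lip. Either bay may be the left one
- corner_bay (a point): middle of the floor of the bay whose white label plate, 52 mm square on the ledge behind it, has its black dot in a corner. z up, x from the open mouth to the ledge, y to the left across the bay. Floor 5 mm above the bench, 160 mm deep (x -80 to 80), 94 mm wide between lips 7 mm higher than it; ledge 9 mm higher; no front lip. Either bay may be the left one
- eye_near (a point): centre of the left eye: a round hole of 15 mm in an upright dark steel lug, 36 mm wide, 50 mm high, 8 mm thick, at the left front corner of the fixed rack, hole centre 32 mm above the bench. y is the axis of the hole and points left (away from the far eye), x from the mouth into the rack, z up
- eye_far (a point): centre of the right eye, the same lug and axes at the right front corner, 218 mm from the near eye along -y
- rod_grip (a point): middle of the retaining rod's dark wooden handle (70 mm long, 24 x 24 mm), lying on the bench at the start. x along the rod to its tip; the straight steel rod, 8 mm thick, leaves the handle 35 mm from here, its rounded end 280 mm from here. About 100 g; balances about 20 mm from here towards the tip. Loose
- rod_tip (a point): rounded end of the same rod, on its axis, x pointing on outwards along the rod
- reel: bystander: small wooden cable reel standing on end, 100 mm across, 66 mm high; origin at the middle of its underside. To be left alone
- mug: bystander: blue mug, 76 mm across, 90 mm high, origin at the middle of its underside. To be left alone
- driver: bystander: screwdriver lying on the bench, x along it to the tip. To be left alone
There are look-alikes about, which are no part of the job. Leave any yellow look-alike of the part that bears box_c_c alone. What is shaped like the part that bears box_a_c but brown is not meant.

How it is judged:
By the outcome, as a careful person would: the job done as asked, in the order asked, and still so for the second after the job is handed in, with the robot touching nothing.
Of box_a, box_b, box_c, box_d only 2 to 3 are there at a start; the rules pass over those that are not, and their reading is None.
At some moment in a run one of box_a, box_b, box_c, box_d may be knocked a few centimetres aside while the robot is not near it.
Once in a run the grip may slacken for a moment while it holds something.
It also fails if it takes over 210 s, if anything falls off the work surface, if the arm or the gripper's body presses on something with over 40 N, if the wrist force passes 120 N, or if a joint passes its speed limit or range.

### The arm

A 7-joint arm with a two-finger parallel gripper is mounted at the origin on the work surface. World frame = base frame: x ahead of the robot, y to its left, z up, the work surface at z = 0. Lengths are in m, angles in degrees, forces in N, time in s.
With the tool pointing down it reaches from about 0.4 to 0.85 m from the base axis. Payload 4.4 kg.
Tool frame: the origin (TCP) lies at the very end of the fingers, on their centre line; the grasp point (between the pads) lies 19 mm behind it; z points along the fingers, y is the direction in which the jaws open and shut (so a half turn about z gives the same grasp; the last joint's range is limited). The gripper opens to 94 mm and grips with 3 to 60 N. Pads are 16 mm wide; open, the fingers measure 119 mm over their backs; the gripper's body (75 mm by 177 mm) begins 78 mm behind the grasp point.
Start: joints at [-76.879, 36.005, 2.206, 86.941, -1.547, 57.084, -1.146], TCP at [0.189, 0.622, 0.205] pointing down, gripper open.
Joint ranges: [-175.42, 175.42], [-21.48, 121.26], [-71.46, 75.88], [10.55, 141.38], [-63.04, 243.04], [13.31, 113.54], [-168.57, 168.57]. Speed limits (degrees/s): [147.25, 147.25, 180, 180, 180, 180, 180].

### API

Orientations are given as a 3x3 rotation matrix whose columns are the frame's x, y, z axes.
In Python, from cell import manip, kinematics, sensors, imaging, close_job gives the robot as it stands. The module is installed in compiled form; this text tells all that it offers. Calls block until the motion is done:
- manip.move_pose(position, orientation): joint-space move of the TCP to a pose.
- manip.movel(position, rotation=None, v=0.15, contact_N=None): straight line of the TCP; rotation=None keeps the orientation; v is the mean speed in m/s. With contact_N (N) it stops when the force on the tool has changed by that much, and returns True; else False.
- manip.move_joints(angles): joint-space move.
- manip.ungrasp() and manip.close_gripper(): open the fingers fully, or close them until they stop; the grip force is fixed at half the most.
- manip.pause(seconds).
- kinematics.inverse_kinematics(position, orientation): joint angles nearest the present ones, or None.
- sensors.get_obs(): the state.
- imaging.snapshot(name): name is "side" or "top"; returns a dict with "frame" (384x512x3 uint8, red, green, blue), "z_map" (384x512 float32, m along the optical axis (not along the pixel's ray), 0 where there is no reading), "fx", "fy", "cx", "cy" (pixels), "xyz" and "rotation" of the camera in the world. Camera axes: x right, y down, z forward; pixel columns grow to the right and rows downward; lengths in m; the calibration is good to about 2 mm. A picture is of the moment at which its call begins.
A pose or a line that the arm cannot do raises manip.PlanningError and nothing moves.
- close_job(): hands the job in, once; it reports no verdict.
The state is a dict: "t": time; "joint_positions": joint angles; "qd": joint speeds; "joint_torque": joint torques, N m; "tcp_pos": TCP position; "eef_rot": TCP orientation; "ft_force": force on the tool from outside, world axes, zero at the start; "moment": the same for the moment, N m; "opening": finger opening in m.
Only numpy, scipy, OpenCV 4.12 (cv2) and the standard library are available. Lean on these libraries where they do the work, as an engineer would, in place of code of your own. Each camera call takes 0.05 s, during which the arm holds its last target. There are 200 camera calls.

## Working session

There is one attempt and no reset: what is moved stays moved. The work goes in short steps, each a Python script; the robot and the scene stay as the last script left them, time stands still between calls to the robot, and variables do not carry over. Pictures are saved under pics/ and viewed, about 12 in all and at most 16, crops included, and the job is handed in when it is done.

```bash
mkdir -p pics; ls
python3 - <<'E'
from cell import manip, kinematics, sensors, imaging
import cv2,numpy as np
for n in("top","side"):
    s=imaging.snapshot(n); cv2.imwrite(f"pics/{n}0.png",cv2.resize(s["frame"][:,:,::-1],(800,600),interpolation=cv2.INTER_CUBIC))
    np.savez(f"{n}0.npz",**s)
    print(n,s["fx"],s["cx"],s["cy"],s["xyz"],np.round(s["rotation"],3).tolist())
o=sensors.get_obs();print(o["t"],o["tcp_pos"],np.round(o["eef_rot"],3).tolist(),o["opening"],o["ft_force"])
E
```

```text
pics
top 428.13712254811145 253.79635185617036 186.8963047518569 [0.38768254 0.01763389 1.35867856] [[-0.015, -0.993, 0.12], [-1.0, 0.013, -0.012], [0.011, -0.12, -0.993]]
side 346.43904654482077 262.9037694876357 191.4029399662827 [0.52034452 0.86810951 0.85047641] [[-0.999, -0.028, 0.025], [-0.037, 0.682, -0.73], [0.004, -0.73, -0.683]]
0.1 [0.1886693  0.62141327 0.20467491] [[-0.957, 0.291, -0.0], [0.291, 0.957, -0.002], [-0.0, -0.002, -1.0]] 0.09415904826882826 [-0.347266   -0.27655249 -0.92824095]
```

View pics/top0.png

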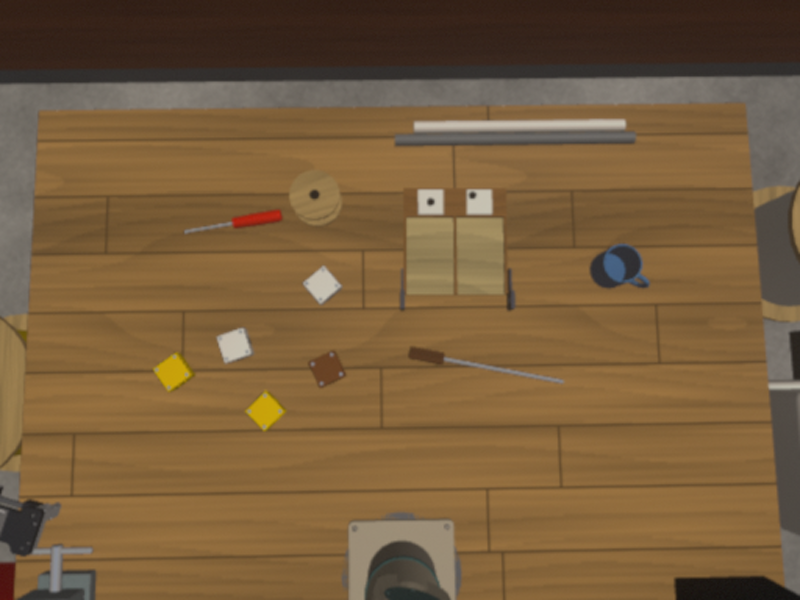

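View pics/side0.png

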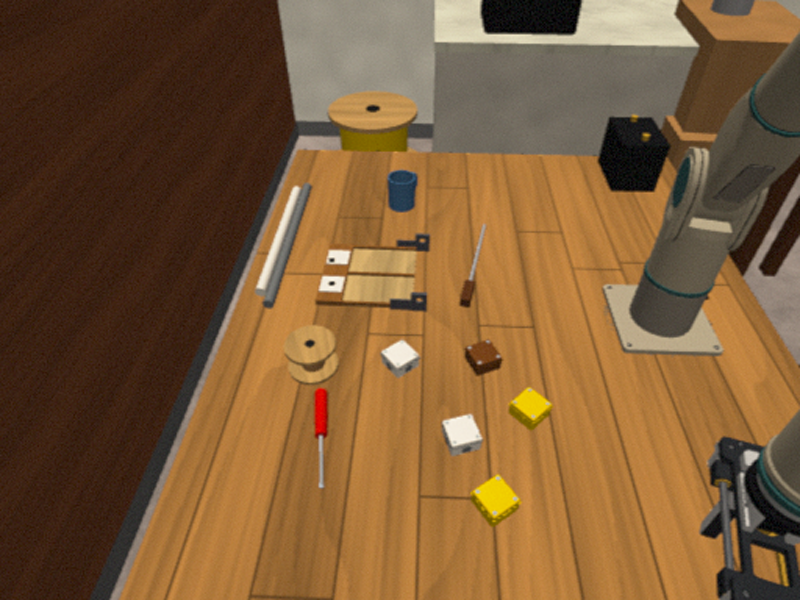

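The top view shows two white boxes at about (322,285) and (235,345). The brown box and two yellow ones are look-alikes. The left label plate has its dot in the middle and the right one has it in a corner. The rod points to the robot's right, handle at (427,355) and tip at (563,381). The side view agrees.

```bash
cat > h.py <<'E'
from cell import manip, kinematics, sensors, imaging, close_job
import cv2, numpy as np
def snap(n="top"): return imaging.snapshot(n)
def cloud(s):
    z=s["z_map"]; v,u=np.mgrid[:z.shape[0],:z.shape[1]]
    c=np.stack([(u-s["cx"])/s["fx"]*z,(v-s["cy"])/s["fy"]*z,z],-1)
    return c@np.array(s["rotation"]).T+s["xyz"]
def cast(s,uv,zp):
    uv=np.atleast_2d(uv).astype(float)
    d=np.c_[(uv[:,0]-s["cx"])/s["fx"],(uv[:,1]-s["cy"])/s["fy"],np.ones(len(uv))]@np.array(s["rotation"]).T
    o=np.array(s["xyz"]); return o+d*((zp-o[2])/d[:,2])[:,None]
def blobs(m,amin=15):
    cs,_=cv2.findContours(m.astype(np.uint8),cv2.RETR_EXTERNAL,cv2.CHAIN_APPROX_NONE)
    return [c[:,0] for c in cs if cv2.contourArea(c)>amin]
def hsv(s): return cv2.cvtColor(s["frame"],cv2.COLOR_RGB2HSV).astype(int)
def rect(p): # world pts -> centre, size, angle deg
    return cv2.minAreaRect(p[:,:2].astype(np.float32)*1000)
def dn(yaw): # tool down, jaw (y) axis at yaw deg in world
    a=np.radians(yaw); y=np.array([np.cos(a),np.sin(a),0]); z=np.array([0,0,-1.]); return np.c_[np.cross(y,z),y,z]
E
python3 - <<'E'
from h import *
class D(dict):pass
s={k:v for k,v in np.load("top0.npz").items()}
P=cloud(s);H=hsv(s)
print("bench z",np.percentile(P[250:300,100:400,2],[5,50,95]))
def show(n,m,zp):
    for c in blobs(m):
        w=cast(s,c,zp);r=rect(w); mm=np.zeros(m.shape,np.uint8);cv2.drawContours(mm,[c.reshape(-1,1,2)],-1,1,-1)
        print(n,c.mean(0).round(),np.round(r[0]),np.round(r[1]),round(r[2],1),"h",np.percentile(P[mm>0][:,2],[10,50,90]).round(3))
show("white",(H[...,1]<50)&(H[...,2]>150)&(np.arange(384)[:,None]>100),.034)
show("yellow",(H[...,0]>20)&(H[...,0]<32)&(H[...,1]>200)&(H[...,2]>150),.034)
show("dark",(H[...,2]<90)&(np.arange(384)[:,None]>100)&(np.arange(384)[:,None]<260)&(P[...,2]>-.02),.04)
show("rack?",(P[...,2]>.012)&(P[...,2]<.5)&(np.arange(384)[:,None]<330),.03)
E
```

```text
bench z [-0.00366427  0.00091946  0.00648229]
white [502. 247.] [ 353. -760.] [60.  9.] 89.1 h [-0.506 -0.499 -0.468]
white [149. 220.] [448. 325.] [54. 54.] 19.0 h [0.031 0.035 0.038]
white [205. 182.] [566. 151.] [55. 55.] 40.1 h [0.031 0.035 0.039]
white [306. 129.] [ 732. -169.] [48. 49.] 89.3 h [0.014 0.018 0.021]
white [275. 129.] [734. -69.] [45. 49.] 88.9 h [0.014 0.018 0.022]
yellow [169. 262.] [319. 262.] [56. 57.] 44.4 h [0.031 0.035 0.038]
yellow [111. 238.] [397. 444.] [57. 56.] 34.4 h [0.031 0.034 0.038]
dark [272. 227.] [422. -54.] [65. 20.] 77.9 h [0.021 0.024 0.028]
dark [409. 181.] [ 559. -485.] [30. 16.] 62.0 h [0.025 0.047 0.072]
dark [326. 185.] [ 549. -224.] [12. 78.] 88.0 h [0.019 0.033 0.051]
dark [386. 173.] [ 588. -413.] [77. 55.] 17.0 h [0.015 0.049 0.083]
dark [401. 166.] [ 605. -462.] [68. 48.] 25.1 h [0.018 0.053 0.087]
dark [201. 124.] [749. 166.] [16. 13.] 89.3 h [0.064 0.066 0.069]
rack? [ 16. 324.] [148. 710.] [115.  35.] 89.0 h [0.237 0.328 0.347]
rack? [169. 262.] [321. 263.] [56. 59.] 44.4 h [0.03  0.034 0.038]
rack? [110. 238.] [398. 443.] [60. 6
[... 151 characters left out ...]
.014 0.02  0.027]
rack? [150. 220.] [449. 324.] [58. 60.] 17.8 h [0.029 0.034 0.038]
rack? [257. 184.] [558. -11.] [ 9. 82.] 89.1 h [0.013 0.033 0.053]
rack? [206. 182.] [566. 151.] [59. 57.] 39.9 h [0.03  0.034 0.038]
rack? [325. 181.] [ 563. -223.] [99. 17.] 3.7 h [0.013 0.027 0.051]
rack? [397. 171.] [ 598. -449.] [116.  86.] 89.2 h [0.006 0.047 0.089]
rack? [127. 146.] [685. 399.] [ 6. 58.] 9.9 h [0.014 0.017 0.019]
rack? [160. 140.] [701. 296.] [ 26. 125.] 9.0 h [0.016 0.023 0.028]
rack? [289. 131.] [ 716. -119.] [208.  91.] 89.3 h [0.012 0.016 0.02 ]
rack? [201. 125.] [749. 166.] [105. 102.] 0.3 h [0.063 0.067 0.07 ]
rack? [329.  84.] [ 879. -248.] [ 53. 495.] 0.1 h [0.016 0.023 0.028]
```

Run:
```python
import cv2
t=cv2.imread("pics/top0.png");s=cv2.imread("pics/side0.png")
a=cv2.resize(t[170:400,380:600],(574,600),interpolation=cv2.INTER_CUBIC)
b=cv2.resize(s[215:320,300:510],(800,400),interpolation=cv2.INTER_CUBIC)
cv2.imwrite("pics/c1.png",cv2.resize(a,(400,418)));
import numpy as np
o=np.zeros((600,800,3),np.uint8); o[:400]=b; a2=cv2.resize(t[170:320,380:530],(200,200)); o[400:,:200]=a2; a3=cv2.resize(t[330:400,395:580],(529,200)); o[400:,210:739]=a3
cv2.imwrite("pics/c1.png",o)
```

```text
(no output)
```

View pics/c1.png

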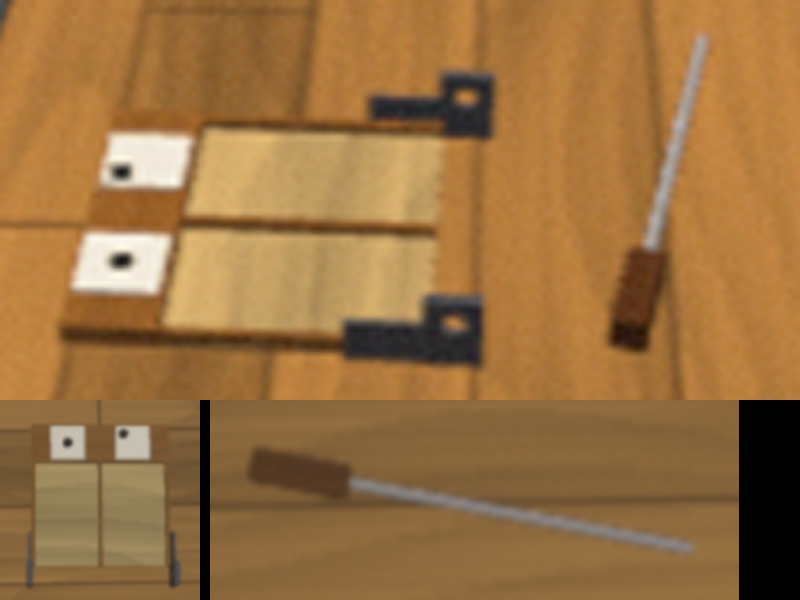

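The crop confirms the plan: the left bay takes middle-dot boxes and the right bay takes corner-dot boxes. Each lug has its hole ahead of the mouth. Next I'll measure the lugs and bays in 3D and check that the flip pose (tool nearly horizontal, then a 180° roll) is reachable.

```bash
cat >> h.py <<'E'
def tl(phi,th,flip=0): # tool tilted th deg from down toward azimuth phi; jaw horizontal
    p,t=np.radians(phi),np.radians(th); z=np.array([np.cos(p)*np.sin(t),np.sin(p)*np.sin(t),-np.cos(t)])
    y=np.array([-np.sin(p),np.cos(p),0])*(-1 if flip else 1); return np.c_[np.cross(y,z),y,z]
def gp(R,g): return np.asarray(g)+.019*R[:,2]  # TCP for grasp point g
E
python3 - <<'E'
from h import *
ik=kinematics.inverse_kinematics
for site in [(.45,.52),(.5,.5),(.55,.5),(.35,.6),(.5,-.33),(.45,-.3),(.55,.25)]:
  for dphi in (-60,-30,0,30,60):
    phi=np.degrees(np.arctan2(site[1],site[0]))+dphi; ok=[]
    for th in (70,75,80):
      for f in (0,1):
        R=tl(phi,th,f); qs=[ik(gp(R,[*site,z]),R) for z in (.022,.15)]
        ok.append(all(q is not None for q in qs))
    if any(ok): print(site,dphi,np.array(ok).astype(int))
for n in ("top","side"):
    s={k:v for k,v in np.load(n+"0.npz").items()};P=cloud(s);H=hsv(s)
    for nm,y0,y1 in(("near",-.03,.01),("far",-.25,-.21)):
        m=(P[...,0]>.5)&(P[...,0]<.65)&(P[...,1]>y0)&(P[...,1]<y1)&(H[...,2]<100)&(P[...,2]>.01)
        Q=P[m];t=Q[Q[:,2]>.042]
        print(n,nm,len(Q),Q.min(0).round(3),Q.max(0).round(3),"top",len(t),t.min(0).round(3),t.max(0).round(3),t.mean(0).round(3))
s={k:v for k,v in np.load("top0.npz").items()};P=cloud(s)
# label plates, floor edges by brightness profile
H=hsv(s)
fl=(H[...,1]<130)&(H[...,2]>100)&(np.arange(384)[:,None]>100)
for c in blobs(fl,200):
    w=cast(s,c,.005);print("floor",c.mean(0).round(),rect(w))
E
```

```text
(0.45, 0.52) -60 [1 1 1 1 1 1]
(0.45, 0.52) -30 [1 1 1 1 1 1]
(0.45, 0.52) 0 [1 1 1 1 1 1]
(0.45, 0.52) 30 [1 1 1 1 1 1]
(0.45, 0.52) 60 [1 1 1 1 1 1]
(0.5, 0.5) -60 [1 1 1 1 1 1]
(0.5, 0.5) -30 [1 1 1 1 1 1]
(0.5, 0.5) 0 [1 1 1 1 1 1]
(0.5, 0.5) 30 [1 1 1 1 1 1]
(0.5, 0.5) 60 [1 1 1 1 1 1]
(0.55, 0.5) -60 [1 1 1 1 1 1]
(0.55, 0.5) -30 [1 1 1 1 1 1]
(0.55, 0.5) 0 [1 1 1 1 1 1]
(0.55, 0.5) 30 [1 1 1 1 1 1]
(0.55, 0.5) 60 [1 1 1 1 1 1]
(0.35, 0.6) -60 [1 1 1 1 1 1]
(0.35, 0.6) -30 [1 1 1 1 1 1]
(0.35, 0.6) 0 [1 1 1 1 1 1]
(0.35, 0.6) 30 [1 1 1 1 1 1]
(0.35, 0.6) 60 [1 1 1 1 1 1]
(0.5, -0.33) -60 [1 1 1 1 1 1]
(0.5, -0.33) -30 [1 1 1 1 1 1]
(0.5, -0.33) 30 [1 1 1 1 1 1]
(0.5, -0.33) 60 [1 1 1 1 1 1]
(0.45, -0.3) -60 [1 1 1 1 1 1]
(0.45, -0.3) 60 [1 1 1 1 1 1]
(0.55, 0.25) -60 [1 1 1 1 1 1]
(0.55, 0.25) -30 [1 1 1 1 1 1]
(0.55, 0.25) 30 [1 1 1 1 1 1]
(0.55, 0.25) 60 [1 1 1 1 1 1]
top near 48 [ 0.516 -0.012  0.025] [ 0.589 -0.005  0.059] top 34 [ 0.517 -0.012  0.047] [ 0.552 -0.005  0.059] [ 0.534 -0.008  0.051]
top far 85 [ 0.513 -0.23   0.011] [ 0.594 -0.221  0.057] top 36 [ 0.515 -0.23
[... 1059 characters left out ...]
.] ((568.8839111328125, 152.80987548828125), (66.30784606933594, 65.03577423095703), 39.28554916381836)
floor [307. 156.] ((656.8270263671875, -172.4486541748047), (97.10072326660156, 223.49716186523438), 88.53524017333984)
floor [274. 159.] ((643.7674560546875, -67.66290283203125), (98.86612701416016, 252.1536102294922), 88.56748962402344)
floor [202. 127.] ((750.9664916992188, 165.35470581054688), (114.81108856201172, 103.65347290039062), 44.083377838134766)
floor [493. 115.] ((762.9558715820312, -794.99072265625), (106.2444076538086, 124.10259246826172), 89.35424041748047)
floor [  9. 209.] ((497.1524658203125, 763.1372680664062), (697.3450927734375, 73.98576354980469), 3.203883647918701)
```

```bash
cat >> h.py <<'E'
def boxes(s,zt=.034):
    """white box tops on bench: list of (x,y,angle,size) (m,deg)"""
    H=hsv(s);P=cloud(s); out=[]
    m=(H[...,1]<50)&(H[...,2]>140)&(P[...,2]>zt-.012)&(P[...,2]<zt+.012)
    m=cv2.morphologyEx(m.astype(np.uint8),cv2.MORPH_CLOSE,np.ones((9,9)))
    for c in blobs(m,150):
        r=rect(cast(s,c,zt))
        if 45<min(r[1]) and max(r[1])<66: out.append((r[0][0]/1e3,r[0][1]/1e3,r[2],r[1],c.mean(0).round()))
    return out
def ob(): return sensors.get_obs()
def wrap(yaw,ref): return (yaw-ref+90)%180-90+ref   # jaw symmetric
def near_yaw(p,yaws):  # choose yaw (180-ambiguity incl.) with IK closest to now
    q0=np.array(ob()["joint_positions"]);best=None
    for y in yaws:
        q=kinematics.inverse_kinematics(p,dn(y))
        if q is not None:
            d=np.abs(np.array(q)-q0).max()
            if best is None or d<best[0]: best=(d,y)
    return best[1]
def pick(x,y,yaws,z=.007,up=.17):
    yw=near_yaw([x,y,up],[a+k for a in yaws for k in(0,180)]);R=dn(yw)
    manip.ungrasp();manip.move_pose([x,y,up],R)
    hit=manip.movel([x,y,z],v=.12,contact_N=12);manip.close_gripper();o=ob()
    manip.movel([x,y,up],v=.15); print("pick",yw,"hit",hit,"open",o["opening"],"lift",ob()["opening"],"t",ob()["t"]);return yw
E
python3 - <<'E'
from h import *
s=snap();b=boxes(s);print(b)
s2={k:v for k,v in np.load("top0.npz").items()}
for v in(139.5,188.8): print(cast(s2,[275,v],.005))
x,y,a=[t for t in b if t[1]>.25][0][:3]
pick(x,y,[a,a+90])
S=[.57,.55]
yw=near_yaw([*S,.17],[0,180]);manip.move_pose([*S,.17],dn(yw));print("yw",yw,ob()["opening"])
print(manip.movel([*S,.010],v=.12,contact_N=6),ob()["tcp_pos"])
manip.ungrasp();manip.movel([*S,.12])
# retreat then tilted approach
th=75
for f in(0,1):
    R=tl(90,th,f);p=gp(R,[S[0],S[1],.022]);q=kinematics.inverse_kinematics(p+[0,0,.12],R);print(f,None if q is None else np.round(q))
print(np.round(ob()["joint_positions"]),ob()["t"])
s=snap();print(boxes(s));cv2.imwrite("pics/a.png",cv2.resize(s["frame"][:,:,::-1],(800,600)))
E
```

```text
[(0.44818548583984374, 0.3236368103027344, 17.842836380004883, (54.92484664916992, 56.37854766845703), array([149., 220.])), (0.5656302490234375, 0.1508484344482422, 40.30987548828125, (54.28624725341797, 54.63457107543945), array([206., 182.]))]
[[ 0.7047822  -0.07012541  0.005     ]]
[[ 0.54448654 -0.06679384  0.005     ]]
pick 17.842836380004883 hit False open 0.056017279590085574 lift 0.05598895285589245 t 5.2583
yw 0 0.05554450123079783
False [0.57061199 0.5505483  0.01115008]
0 [ -52.   78.   55.  102.  227.  113. -129.]
1 [-52.  78.  55. 102. 227. 113.  51.]
[-55.  55.  21.  64. -19.  64. -34.] 9.3917
[(0.570224609375, 0.5501553344726563, 1.839451789855957, (53.60712814331055, 55.737342834472656), array([ 77., 182.])), (0.5655992431640625, 0.15094161987304688, 41.1076545715332, (54.54859161376953, 54.72061538696289), array([206., 182.]))]
```

View pics/a.png

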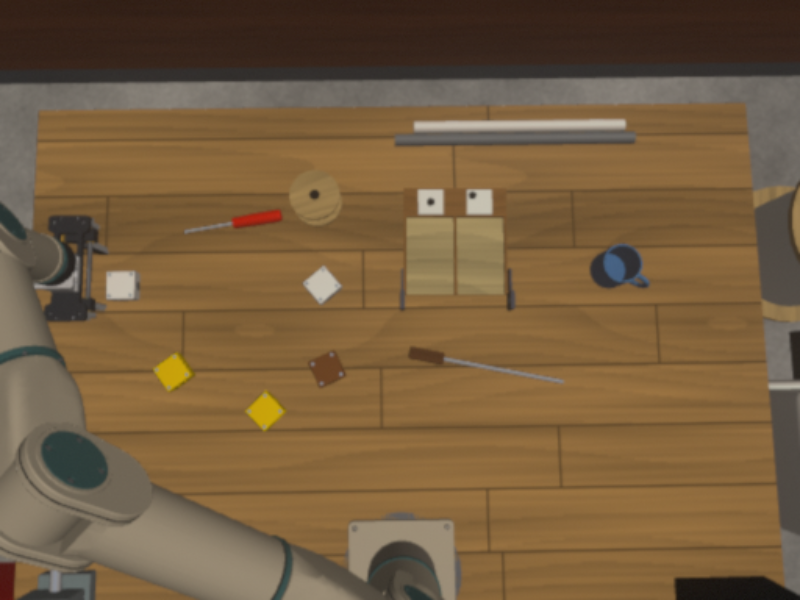

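The box now sits at the flip site (122,285) with a clear bench around it, and the other items haven't moved. For φ=90 the IK answer needs a large wrist reconfiguration, so I'll search for an easier site and azimuth.

Run:
```python
from h import *
ik=kinematics.inverse_kinematics
q0=np.array(ob()["joint_positions"]);res=[]
for S in [(.57,.55),(.5,.55),(.6,.48),(.55,.35),(.5,.42),(.62,.40),(.45,.32),(.5,.3),(.45,.6)]:
  for phi in range(-180,180,15):
    for th in (75,):
      qs=[]
      for f in (0,1):
        R=tl(phi,th,f)
        for z in (.022,.15): qs.append(ik(gp(R,[*S,z]),R))
      if any(q is None for q in qs): continue
      Q=np.array(qs); d=np.abs(Q[:,:6]-q0[:6]).max(); d7=np.abs(Q[:,6]-q0[6]).max()
      res.append((d,S,phi,Q[0].round().astype(int).tolist(),np.abs(Q[0]-Q[2]).max().round(),np.abs(Q[0,:6]-Q[1,:6]).max().round(),round(d7)))
res.sort(key=lambda r:r[0])
for r in res[:22]: print(r)
```

```text
(np.float64(48.99872354155319), (0.45, 0.32), 165, [-21, 84, 8, 53, -40, 113, -110], np.float64(163.0), np.float64(16.0), 87)
(np.float64(49.27084004883286), (0.55, 0.35), 150, [-13, 89, -4, 37, -44, 113, -129], np.float64(172.0), np.float64(12.0), 102)
(np.float64(49.31302945194968), (0.5, 0.42), 150, [-19, 86, -1, 47, -48, 106, -126], np.float64(169.0), np.float64(11.0), 93)
(np.float64(50.04744992465635), (0.5, 0.3), -90, [-67, 88, 35, 54, 11, 101, -47], np.float64(166.0), np.float64(10.0), 181)
(np.float64(50.77225923180086), (0.62, 0.4), 135, [-11, 91, -6, 32, -53, 106, -138], np.float64(173.0), np.float64(12.0), 107)
(np.float64(50.80825557522337), (0.5, 0.55), 150, [-25, 92, -9, 30, -50, 106, -140], np.float64(174.0), np.float64(12.0), 108)
(np.float64(51.41605481316191), (0.45, 0.32), -90, [-71, 87, 33, 57, 9, 101, -50], np.float64(162.0), np.float64(10.0), 150)
(np.float64(51.807743972128264), (0.6, 0.48), 135, [-15, 91, -8, 33, -54, 101, -141], np.float64(174.0), np.float64(12.0), 109)
(np.float64(51.8705583832327), (0.45, 0.6), 150, [-27, 89, -15, 38, -46, 97, -140], np.fl
[... 975 characters left out ...]
83, -13, 59, -58, 81, -131], np.float64(171.0), np.float64(11.0), 102)
(np.float64(57.516727495728034), (0.55, 0.35), 135, [-12, 83, 5, 57, -57, 102, -120], np.float64(165.0), np.float64(11.0), 90)
(np.float64(58.23974476344405), (0.57, 0.55), 120, [-14, 82, -16, 61, -60, 75, -131], np.float64(171.0), np.float64(11.0), 102)
(np.float64(59.14948398096775), (0.62, 0.4), 120, [-7, 83, -6, 58, -59, 88, -129], np.float64(169.0), np.float64(11.0), 99)
(np.float64(61.38049801350387), (0.5, 0.42), -75, [-73, 92, 35, 41, 15, 105, -42], np.float64(167.0), np.float64(10.0), 166)
(np.float64(61.75297136351254), (0.5, 0.55), 120, [-13, 79, -19, 75, -62, 67, -123], np.float64(167.0), np.float64(10.0), 99)
```

```bash
cat >> h.py <<'E'
F=[.50,.55];PHI=140
def setdown(x,y,yaw,z,up=.17,c=6):
    yw=near_yaw([x,y,up],[yaw,yaw+180]);manip.move_pose([x,y,up],dn(yw));o=ob()["opening"]
    hit=manip.movel([x,y,z],v=.1,contact_N=c);print("set",yw,"open",o,"hit",hit,ob()["tcp_pos"]);manip.ungrasp();manip.movel([x,y,up],v=.2)
def flip(x,y,phi=PHI,th1=75,th2=77,zg=.022):
    R=tl(phi,th1);manip.move_pose(gp(R,[x,y,.16]),R)
    print("d",manip.movel(gp(R,[x,y,zg]),v=.12,contact_N=10),ob()["tcp_pos"],gp(R,[x,y,zg]))
    manip.close_gripper();print("grip",ob()["opening"]);manip.movel(gp(R,[x,y,.16]),v=.15)
    R=tl(phi,th2,1);manip.move_pose(gp(R,[x,y,.16]),R);print("rolled",ob()["opening"],ob()["t"])
    manip.movel(gp(R,[x,y,.045]),v=.12)
    print("touch",manip.movel(gp(R,[x,y,.022]),v=.03,contact_N=4),ob()["tcp_pos"]-gp(R,[x,y,0]))
E
python3 - <<'E'
from h import *
pick(.570,.550,[0])
setdown(*F,PHI-90,.010)
flip(*F)
for n in("side",):
    s=snap(n);cv2.imwrite("pics/f1.png",s["frame"][60:,:300,::-1].repeat(2,0).repeat(2,1)[:600])
E
```

```text
pick 0 hit False open 0.05567414797216939 lift 0.05589586886275202 t 13.3917
set 50 open 0.055901985305047995 hit False [0.50038982 0.5504295  0.01078746]
d False [0.48650855 0.56212201 0.01829739] [0.4859411  0.56179682 0.01708244]
grip 0.05562418945039595
rolled 0.05600572597176564 25.2167
touch True [-3.78653441e-04 -2.96672544e-05  2.46307556e-02]
```

View pics/f1.png

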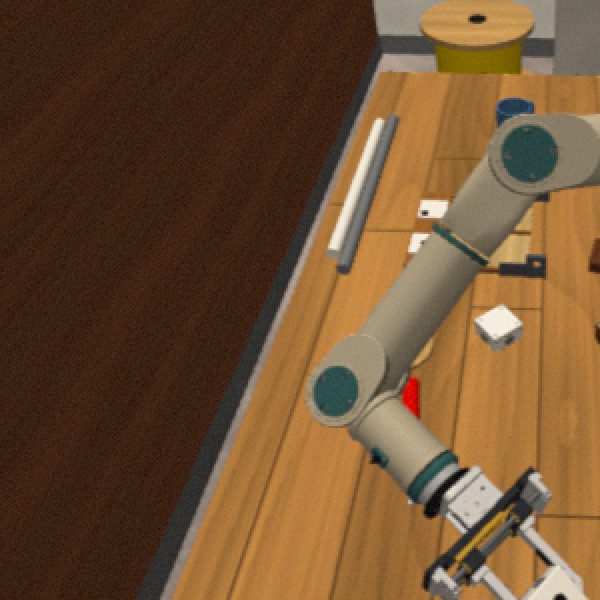

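The gripper holds the flipped box at about (555,585), with a black dot just visible at the crop edge. I'll release it, back up and look.

Run:
```python
from h import *
manip.ungrasp();R=np.array(ob()["eef_rot"]);p=np.array(ob()["tcp_pos"])
manip.movel(p+[0,0,.13],v=.15)
manip.move_pose([.42,.30,.25],dn(near_yaw([.42,.30,.25],[0,90,180,270])))
s=snap();print(boxes(s),ob()["t"])
i=s["frame"][:,:,::-1];cv2.imwrite("pics/f2.png",cv2.resize(i[80:,:220],(430,594)) )
```

```text
[(0.5882559204101563, 0.12923698425292968, 39.74403762817383, (54.95553207397461, 54.89534378051758), array([212., 175.]))] 29.9583
```

View pics/f2.png

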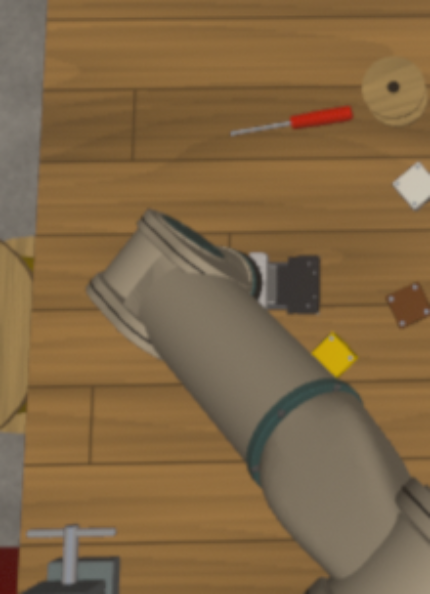

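The arm hides the flipped box. The other box has been knocked to (0.588, 0.129). I'll move the arm out of the way and look again.

```bash
cat >> h.py <<'E'
def away(p=(.45,-.25,.25)): manip.move_pose(list(p),dn(near_yaw(list(p),[0,90,180,270])))
def dots(s,zt=.034):
    """dot offset (mm, box axes) for each white box"""
    H=hsv(s)
    for b in boxes(s,zt):
        a=np.radians(b[2]);c=np.array(b[:2])
        for d in blobs((H[...,2]<80),6):
            w=cast(s,d,zt)[:,:2].mean(0)-c
            if np.abs(w).max()<.03: print("dot",np.round([w@[np.cos(a),np.sin(a)]*1e3,w@[-np.sin(a),np.cos(a)]*1e3],1),"in",np.round(b[:3],3))
E
python3 - <<'E'
from h import *
away();s=snap();print(boxes(s),ob()["t"]);dots(s)
i=s["frame"][:,:,::-1];cv2.imwrite("pics/f3.png",cv2.resize(i[80:,:220],(430,594)) )
E
```

```text
[(0.507161865234375, 0.542974853515625, 49.712059020996094, (55.53236770629883, 56.200408935546875), array([ 79., 203.])), (0.5882019653320313, 0.12911370849609374, 39.94196701049805, (54.98442840576172, 54.92000198364258), array([213., 175.]))] 31.9917
dot [0.3 1.4] in [ 0.507  0.543 49.712]
```

View pics/f3.png

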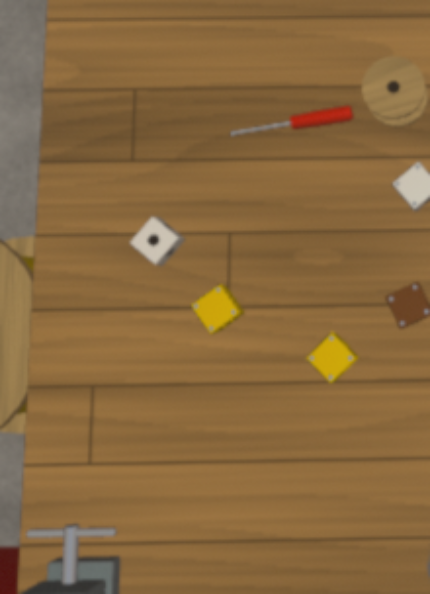

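The dot is in the middle, offset about 1 mm, so this box goes in the left bay. The bench shows no third box. I'll stow this one, then flip the other.

Run:
```python
from h import *
s=snap();b=[t for t in boxes(s) if t[1]>.4][0]
pick(b[0],b[1],[b[2],b[2]+90])
setdown(.628,-.0675,-.8,.0125)
s=snap()
b=[t for t in boxes(s) if .05<t[1]<.5]
if not b: away();s=snap();b=[t for t in boxes(s) if .05<t[1]<.5]
print(b)
b=b[0];pick(b[0],b[1],[b[2],b[2]+90])
setdown(*F,PHI-90,.010)
flip(*F);manip.ungrasp();p=np.array(ob()["tcp_pos"]);manip.movel(p+[0,0,.13],v=.15)
away();s=snap();print(boxes(s),boxes(s,.039),ob()["t"]);dots(s)
cv2.imwrite("pics/g1.png",cv2.resize(s["frame"][100:,:400,::-1],(800,568)) )
```

```text
pick 140.32287216186523 hit False open 0.05594993989355323 lift 0.05594598596583657 t 38.4917
set -0.8 open 0.055899742983499756 hit False [ 0.6285185  -0.06751493  0.0131433 ]
[(0.5882019653320313, 0.12911370849609374, 39.94196701049805, (54.98442840576172, 54.92000198364258), array([213., 175.]))]
pick 39.94196701049805 hit False open 0.05608242174756488 lift 0.05586719128897255 t 48.6333
set 50 open 0.05567249566792428 hit False [0.50031263 0.55045632 0.01078835]
d False [0.48654447 0.5621035  0.01831296] [0.4859411  0.56179682 0.01708244]
grip 0.05624831539138028
rolled 0.055996319280170535 61.1667
touch True [-3.39935962e-04 -2.33930243e-05  2.38457975e-02]
[(0.5076910705566406, 0.5422366333007812, 49.71068572998047, (55.68335723876953, 55.389163970947266), array([ 79., 202.])), (0.6290814819335937, -0.06835362243652343, 89.25183868408203, (53.64501953125, 51.01773452758789), array([275., 161.]))] [(0.5072380065917969, 0.5402564697265625, 49.710731506347656, (55.47321701049805, 55.18010330200195), array([ 79., 202.])), (0.6281702270507813, -0.06802906799316406, 89.25177764892578, (53.4425048828125, 50.82515335083008), array([275., 161.]))] 67.6333
dot [-0.  -1.5] in [ 6.2900e-01 -6.8000e-02  8.9252e+01]
```

View pics/g1.png

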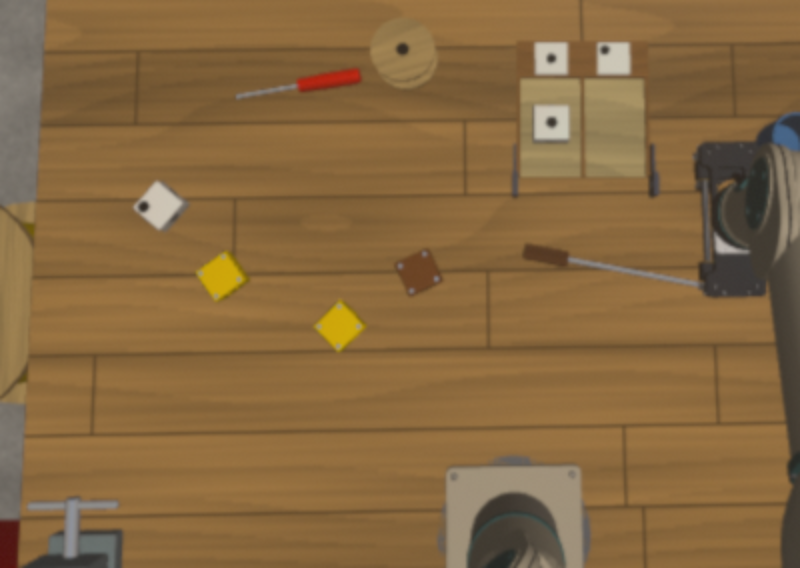

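Its dot is in a corner, at (143,207) in the crop, so it goes in the right bay. The first box sits flat in the left bay. I'll stow the second, then measure the rod and the eyes with the arm clear.

Run:
```python
from h import *
s=snap();b=[t for t in boxes(s) if t[1]>.4][0]
pick(b[0],b[1],[b[2],b[2]+90])
setdown(.628,-.1685,-.8,.0125)
away((.4,.25,.3));s=snap();print([x[:4] for x in boxes(s,.039)],ob()["t"]);dots(s,.039)
H=hsv(s);P=cloud(s);V=np.arange(384)[:,None]
# rod: handle = dark brown blob, steel = low-sat line
hm=(H[...,2]<95)&(P[...,2]>.008)&(P[...,0]>.3)&(P[...,0]<.5)&(P[...,1]<.02)&(P[...,1]>-.12)
c=max(blobs(hm,10),key=len);r=rect(cast(s,c,.024));print("handle",r)
m=(P[...,0]>.3)&(P[...,0]<.5)&(P[...,1]<-.06)&(P[...,1]>-.4)&(H[...,1]<90)
c=max(blobs(m,10),key=len);w=cast(s,c,.014);print("steel",rect(w),w[np.argmin(w[:,1])],w[np.argmax(w[:,1])])
vx,vy,x0,y0=cv2.fitLine(w[:,:2].astype(np.float32),cv2.DIST_L2,0,.01,.01).ravel();print("line",np.degrees(np.arctan2(vy,vx)),x0,y0)
# eyes: side camera: hole pixels inside the dark lug
t=snap("side");H2=hsv(t);P2=cloud(t)
for n,yl in(("near",-.008),("far",-.225)):
    m=(H2[...,2]<90)&(np.abs(P2[...,1]-yl)<.03)&(P2[...,0]>.5)&(P2[...,0]<.56)&(P2[...,2]>.005)
    v,u=np.nonzero(m);print(n,u.min(),u.max(),v.min(),v.max())
    mm=m.astype(np.uint8);cs,hi=cv2.findContours(mm,cv2.RETR_CCOMP,cv2.CHAIN_APPROX_NONE)
    for k,cc in enumerate(cs):
        if hi[0][k][3]>=0: print(" hole",cc[:,0].mean(0),len(cc),P2[int(cc[:,0,1].mean()),int(cc[:,0,0].mean())])
    # top view of lug top edge
    m=(H[...,2]<100)&(np.abs(P[...,1]-yl)<.02)&(P[...,0]>.49)&(P[...,0]<.58)&(P[...,2]>.04)
    c=max(blobs(m,4),key=len);print(" top",rect(cast(s,c,.05)))
np.savez("side1.npz",**t)
o=t["frame"][140:215,180:330,::-1];cv2.imwrite("pics/e.png",cv2.resize(o,(800,400),interpolation=cv2.INTER_CUBIC))
```

```text
pick 139.4610710144043 hit False open 0.05631635155365627 lift 0.05550651900728083 t 74.125
set -0.8 open 0.05565846348189533 hit False [ 0.62848498 -0.16860223  0.01317404]
[(0.6281702270507813, -0.06802906799316406, 89.25177764892578, (53.4425048828125, 50.82515335083008)), (0.6284791259765625, -0.16830538940429687, 89.25178527832031, (53.83097839355469, 54.06138610839844))] 81.9417
dot [-0.  -1.5] in [ 6.2800e-01 -6.8000e-02  8.9252e+01]
handle ((422.3558349609375, -55.2110481262207), (67.5411605834961, 21.258956909179688), 77.90164947509766)
steel ((391.2540588378906, -209.6317138671875), (242.13563537597656, 9.91922664642334), 78.41754913330078) [ 0.36947565 -0.32825699  0.014     ] [ 0.41333376 -0.09170379  0.014     ]
line 78.369774 0.39129704 -0.20926765
near 261 272 188 198
 hole [268.         191.58333333] 12 [ 5.33091254e-01 -4.38719327e-02 -1.57889925e-04]
 hole [270. 190.] 4 [0.52034452 0.86810951 0.85047641]
 top ((534.78515625, -8.480320930480957), (6.1613569259643555, 34.057857513427734), 89.11542510986328)
far 263 274 150 160
 hole [269.5        153.41666667] 12 [ 0.53504344 -0.26926303  0.00127418]
 top ((531.7650146484375, -225.74774169921875), (9.249340057373047, 34.18699645996094), 87.98645782470703)
```

View pics/e.png

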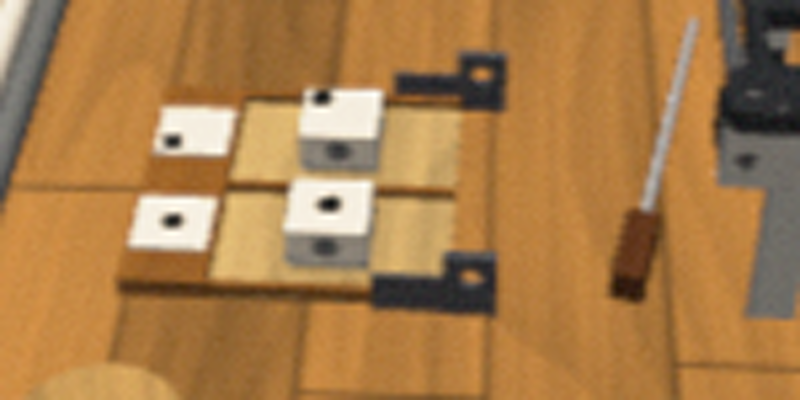

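Both boxes are stowed correctly: (628,-68) with a middle dot and (628,-168) with a corner dot, in mm. The eyes are at x≈0.5345 (near) and 0.5315 (far). Next I'll pick up the rod and hold it in front of the near eye to measure it.

```bash
cat >> h.py <<'E'
NEAR=np.array([.5345,-.0085]);FAR=np.array([.5317,-.2255])
AX=(FAR-NEAR)/np.linalg.norm(FAR-NEAR);PSI=np.degrees(np.arctan2(AX[1],AX[0]))
def rodmeas(s,zp,x0,x1,y0,y1):
    """steel rod in top view near plane zp: line x at given y"""
    H=hsv(s);uv=np.argwhere((H[...,1]<70)&(H[...,2]>70))[:,::-1]
    w=cast(s,uv,zp);k=(w[:,0]>x0)&(w[:,0]<x1)&(w[:,1]>y0)&(w[:,1]<y1);w=w[k]
    vx,vy,a,b=cv2.fitLine(w[:,:2].astype(np.float32),cv2.DIST_HUBER,0,.01,.01).ravel()
    return len(w),np.degrees(np.arctan2(vy,vx)),(lambda y:a+(y-b)*vx/vy),w[:,1].min()
E
python3 - <<'E'
from h import *
psi=78.37-180; print("PSI",PSI)
g=np.array([.4232,-.0548]);pre=NEAR-AX*(.28+.03)
best=None;q0=np.array(ob()["joint_positions"])
for k in(90,-90):
    qa=kinematics.inverse_kinematics([*g,.15],dn(psi+k));qb=kinematics.inverse_kinematics([*pre,.15],dn(PSI+k))
    print(k,np.round(qa),np.round(qb))
    if qa is not None and qb is not None:
        d=np.abs(np.array(qa)-qb).max()+.1*np.abs(np.array(qa)-q0).max()
        if best is None or d<best[0]: best=(d,k)
k=best[1]
manip.ungrasp();manip.move_pose([*g,.15],dn(psi+k))
print(manip.movel([*g,.004],v=.1,contact_N=10),ob()["tcp_pos"])
manip.close_gripper();zc=ob()["tcp_pos"][2];print("grip",ob()["opening"],zc)
manip.movel([*g,.2],v=.15);print(ob()["opening"])
manip.move_pose([*pre,.2],dn(PSI+k))
manip.movel([*pre,zc+.020],v=.12)
print("k",k,ob()["tcp_pos"],ob()["opening"],ob()["t"],pre)
s=snap();t=snap("side")
n,a,f,ym=rodmeas(s,.032,.50,.57,.03,.25);print(n,a,"x at y=.03,.2:",f(.03),f(.2),"tip y",ym)
np.savez("top2.npz",**s);np.savez("side2.npz",**t)
A=cv2.resize(s["frame"][150:240,150:350,::-1],(800,360),interpolation=cv2.INTER_CUBIC)
B=cv2.resize(t["frame"][140:260,200:400,::-1],(400,240),interpolation=cv2.INTER_CUBIC)
o=np.zeros((600,800,3),np.uint8);o[:360]=A;o[360:,:400]=B;cv2.imwrite("pics/r1.png",o)
E
```

```text
PSI -90.73925935540785
90 [ 27.  26. -31. 124.  23.  36. -33.] [-15.  39. -27.  95.  22.  51. -52.]
-90 [ 45.  35. -61. 123.  43.  47. 125.] [  4.  54. -70.  95.  54.  71. 102.]
False [ 0.42332552 -0.05473398  0.00410669]
grip 0.02434095327807174 0.003986205785264339
0.02401405499569455
k 90 [0.53897432 0.30185508 0.02474091] 0.023416484653220215 90.65 [0.53849967 0.3014742 ]
1490 87.86855 x at y=.03,.2: 0.5294017 0.53572875 tip y 0.03167698492248234
```

View pics/r1.png

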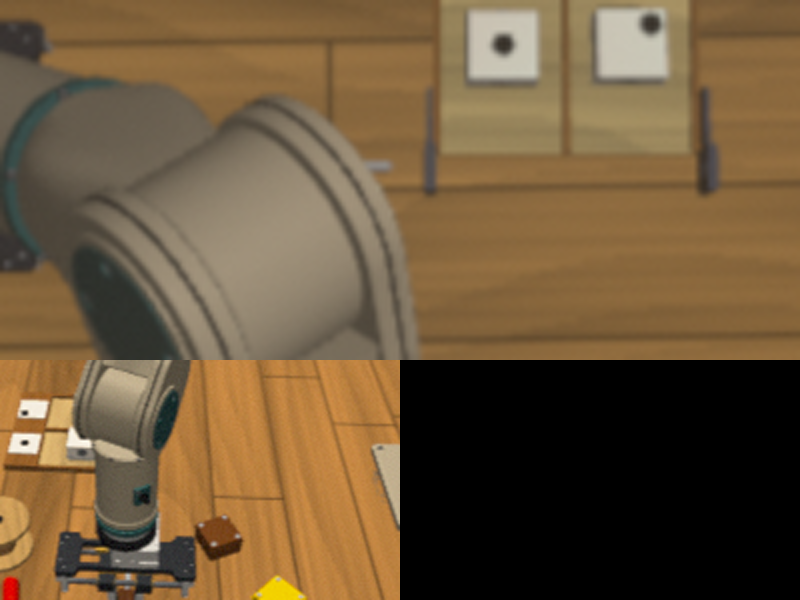

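The rod tip shows at crop (388,166), about level with the near lug, which spans rows 142–192. My line fit picked up arm pixels, so I'll refit using only the tip.

Run:
```python
from h import *
s={k:v for k,v in np.load("top2.npz").items()};P=cloud(s);f=s["frame"].astype(int)
print(f[186:198,238:251].sum(2)//3)
sub=P[186:198,238:251,2];print((sub*1000).round().astype(int))
# steel: bluish-grey vs brown wood: B-R
br=f[...,2]-f[...,0];m=np.zeros(br.shape,bool);m[184:200,240:252]=br[184:200,240:252]>-35
w=br[184:200,:]+90.
for u in range(240,250):
    col=np.clip(br[186:198,u]+60,0,None).astype(float);
    if col.sum()>40:
        v=(col*np.arange(186,198)).sum()/col.sum();print(u,round(v,2),cast(s,[u,v],.034)[0].round(4))
```

```text
[[106  96  94  93  93  94  94  94  95  95  95  95  95]
 [123 105  96  96  96  96  96  96  96  96  97  97  96]
 [134 117 102  99  98  98  98  99  99 100 100 100 100]
 [139 131 112 105 104 105 104 105 105 103 102 102 101]
 [139 139 130 126 126 125 126 126 126 116 106 103 102]
 [138 140 140 136 135 134 134 135 134 123 109 103 103]
 [131 140 141 139 127 116 113 113 114 113 107 103 103]
 [122 138 141 140 131 112 102 101 102 105 106 106 106]
 [104 130 139 142 139 124 111 108 108 110 108 109 110]
 [ 89 105 131 140 140 134 117 110 110 110 110 110 110]
 [101  85 122 139 141 141 133 112  98  96  97  97  96]
 [126  90 103 131 140 141 140 113  90  86  85  86  85]]
[[ -6   3   4  -2   3   1  -2   2  -2   2  -8  -2   5]
 [717   5   2   3   2   2   1   2   0  -1   0   4  -4]
 [718 717   0   2   2   2  -2   0  -4   2  -5   1   2]
 [720 720   1   4   5   1  -1   2   6   0   1   3  -1]
 [721 719 718  37  37  36  36  41  33  36  -2   0   1]
 [720 721 718 718  37  38  37  40  34  37  -3   5   3]
 [722 720 720 718   4  -5  -1   0   2  -4  -3   1  -2]
 [721 721 720 718 718   2   7   0   1   2   1   4  -3]
 [721 722 720 720 717 718   5   4  -1  -1   4   4  -3]
 [722 722 720 720 722 716   3   2   1  -2  -2  -5   3]
 [721 721 720 721 718 718 717  -2   1   1   0   2   7]
 [723 720 720 720 718 718 716   0  -3   5   2   2   1]]
240 193.57 [0.5277 0.0442 0.034 ]
241 193.26 [0.5286 0.0411 0.034 ]
242 193.01 [0.5293 0.038  0.034 ]
243 192.79 [0.53   0.0349 0.034 ]
244 192.51 [0.5308 0.0318 0.034 ]
245 191.9 [0.5327 0.0286 0.034 ]
246 191.3 [0.5345 0.0255 0.034 ]
247 191.0 [0.5354 0.0224 0.034 ]
```

The tip measures x≈0.5355 with its axis at z≈0.0325, within 1 mm of the eye. I'll insert it in stages with contact stops.

Run:
```python
from h import *
zc=.0243
def go(y,v):
    g=NEAR+AX*((NEAR[1]-y)/-AX[1]); g[0]-=.0006
    h=manip.movel([*g,zc],v=v,contact_N=8);o=ob();print("y",y,"hit",h,o["tcp_pos"].round(4),"F",np.round(o["ft_force"],1),o["opening"],o["t"]);return h
if not go(.24,.04):
    go(.09,.08)   # tip at -.19
s=snap();f=s["frame"].astype(int)
P=cloud(s)
# rod between the eyes: bright low-sat pixels
H=hsv(s)
for u in range(262,326,6):
    col=(f[178:204,u,2]-f[178:204,u,0]);v=178+np.argmax(col);z=P[v,u,2];print(u,v,col.max(),cast(s,[u,v],.034)[0].round(4)[:2],round(float(z),3))
```

```text
y 0.24 hit False [0.5371 0.2404 0.0243] F [-1.1 -0.3 -1.4] 0.02371065402450224 92.4333
y 0.09 hit False [0.5352 0.0906 0.0243] F [ 0.8 -0.2 -0.4] 0.023897955340043894 94.4583
262 181 16 [ 0.5662 -0.0249] 0.624
268 178 -3 [ 0.5754 -0.0438] 0.622
274 179 8 [ 0.572  -0.0625] 0.612
280 180 -10 [ 0.5686 -0.0812] 0.625
286 202 -23 [ 0.4994 -0.0983] 0.755
292 201 -22 [ 0.5022 -0.117 ] 0.74
298 200 -22 [ 0.5051 -0.1358] 0.74
304 198 -22 [ 0.5111 -0.1547] 0.735
310 191 -3 [ 0.5327 -0.174 ] 0.035
316 194 -19 [ 0.5231 -0.1924] 0.716
322 194 -21 [ 0.5228 -0.2112] 0.729
```

The rod passed the near eye without contact. At y=-0.174 it measures x=0.5327, z≈0.031, in line with the far eye. I'll push on through.

Run:
```python
from h import *
zc=.0243
def go(y,v):
    g=NEAR+AX*((NEAR[1]-y)/-AX[1]); g[0]-=.0006
    h=manip.movel([*g,zc],v=v,contact_N=8);o=ob();print("y",y,"hit",h,o["tcp_pos"].round(4),"F",np.round(o["ft_force"],1),o["opening"],o["t"]);return h
if not go(.05,.04) : go(.032,.03)
s=snap("top");t=snap("side")
cv2.imwrite("pics/i1.png",np.hstack([cv2.resize(s["frame"][140:240,230:350,::-1],(400,333),interpolation=cv2.INTER_CUBIC),cv2.resize(t["frame"][130:230,200:320,::-1],(400,333),interpolation=cv2.INTER_CUBIC)]))
```

```text
y 0.05 hit False [0.5347 0.0504 0.0244] F [-0.2  0.8 -0.6] 0.02387675202229944 95.6583
y 0.032 hit False [0.5345 0.0319 0.0243] F [-0.5 -0.1 -0.7] 0.023939266154806627 96.4083
```

View pics/i1.png

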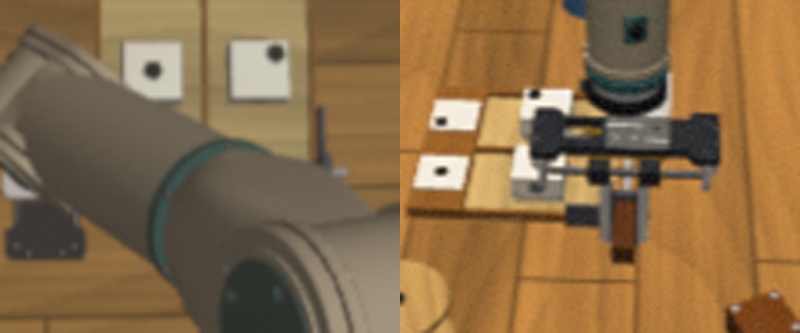

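The top view shows the tip clear beyond the far lug at (340,172). I'll lower it gently onto the eye rims, release it, back off and verify.

Run:
```python
from h import *
p=np.array(ob()["tcp_pos"])
print(manip.movel(p-[0,0,.0035],v=.02,contact_N=3),ob()["tcp_pos"][2])
manip.ungrasp();manip.movel(p+[0,0,.15],v=.15);away((.42,.38,.3));manip.pause(1)
s=snap();t=snap("side");print(ob()["t"]);dots(s,.039);print([b[:3] for b in boxes(s,.039)],[b[:3] for b in boxes(s)])
f=s["frame"].astype(int);P=cloud(s)
for u in range(262,346,5):
    col=(f[180:202,u,2]-f[180:202,u,0]);v=180+np.argmax(col);print(u,v,col.max(),cast(s,[u,v],.034)[0].round(4)[:2],round(float(P[v,u,2]),3))
cv2.imwrite("pics/z1.png",np.hstack([cv2.resize(s["frame"][100:250,200:350,::-1],(400,400),interpolation=cv2.INTER_CUBIC),cv2.resize(t["frame"][120:240,200:320,::-1],(400,400),interpolation=cv2.INTER_CUBIC)]))
```

```text
False 0.020722489522218866
101.7083
dot [-0.  -1.5] in [ 6.2800e-01 -6.8000e-02  8.9252e+01]
[(0.6281701049804688, -0.0680377197265625, 89.25177764892578), (0.6284791259765625, -0.16830538940429687, 89.25178527832031)] [(0.6290813598632813, -0.0683623046875, 89.25183868408203), (0.6293914794921875, -0.16900991821289063, 89.25176239013672)]
262 192 -8 [ 0.5316 -0.0243] 0.034
267 192 -7 [ 0.5314 -0.0399] 0.034
272 192 -8 [ 0.5312 -0.0554] 0.036
277 192 -8 [ 0.531 -0.071] 0.033
282 192 -8 [ 0.5308 -0.0866] 0.035
287 192 -7 [ 0.5306 -0.1022] 0.041
292 192 -7 [ 0.5304 -0.1178] 0.033
297 192 -6 [ 0.5302 -0.1334] 0.038
302 192 -6 [ 0.5299 -0.149 ] 0.04
307 192 -7 [ 0.5297 -0.1646] 0.042
312 192 -7 [ 0.5295 -0.1802] 0.038
317 192 -6 [ 0.5293 -0.1958] 0.042
322 192 -7 [ 0.5291 -0.2114] 0.033
327 191 -1 [ 0.532  -0.2271] 0.052
332 192 -7 [ 0.5287 -0.2426] 0.041
337 196 -63 [ 0.5159 -0.2578] -0.0
342 196 -63 [ 0.5157 -0.2734] -0.0
```

View pics/z1.png

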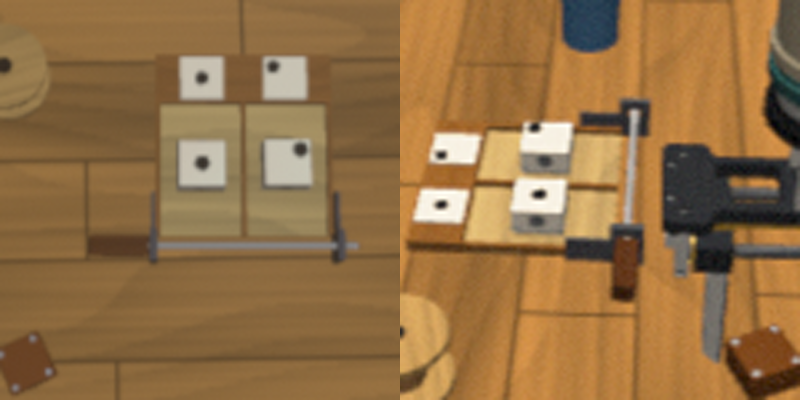

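The final picture shows both boxes dot side up in their matching bays. The rod runs through both eyes, with its tip past the far lug at (355,245). I'll hand it in.

Run:
```python
from h import *
s=snap();print([b[:3] for b in boxes(s)],ob()["t"]);print(close_job())
```

```text
[(0.6290814819335937, -0.06835362243652343, 89.25183868408203), (0.6293914794921875, -0.16900991821289063, 89.25176239013672)] 101.7583
the job is handed in; nothing more can be done
None
```

The job is handed in: both boxes are stowed in their matching bays and the rack is closed with the rod, at about 102 s on the robot's clock. Only two white boxes were on the bench, and I saw no third in any view.

- **Boxes:** I turned each one over and looked at its dot. The one with the dot in the middle is in the left bay, and the one with the dot in a corner is in the right bay. Both lie dot side up near the middle of their bays, at about (0.628, -0.068) and (0.628, -0.168). One box was knocked aside during the run, so I located it again before picking it up.
- **Rod:** It went through both eyes from the left with no contact stop. After release the tip stands about 15–18 mm beyond the far eye, and the handle is just outside the near one.
- **Bystanders and look-alikes:** I never touched the reel, mug or screwdriver, or the brown and yellow look-alikes. They showed no sign of having moved in the views I took.

**Check mismatches:**
- My first line fit of the held rod picked up arm pixels, so I redid it by hand on the tip.
- The automatic dot check reported only the middle dot. I read the corner dot by eye in both camera views, where it is clear.

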